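Sort stirrer bars by length into gauge slots

ROBOT

A 6-joint arm with a two-finger parallel gripper is mounted at the origin on a cart in front of the work surface, level with it; the furniture and walls round the work are solid. World frame = base frame: x ahead of the robot, y to its left, z up, the work surface at z = 0. Lengths are in mm, angles in rad, forces in N, time in s.
With the tool pointing down it reaches from about 350 to 975 mm from the base axis. Payload 7.1 kg.
Tool frame: the origin (TCP) lies midway between the tips of the shut fingers; the grasp point (between the pads) lies 19 mm behind it; z points along the fingers, y is the line along which they close (so a half turn about z gives the same grasp; the last joint's range is limited). The gripper opens to 88 mm and grips with 3 to 60 N. Pads are 20 mm wide; open, the fingers measure 115 mm over their backs; the gripper's body (75 mm by 178 mm) begins 61 mm behind the grasp point.
Start: joints at [-1.161, 0.423, 1.63, -0, 1.089, -0.019], TCP at [259.877, -568.391, 222.675] pointing down, gripper open.
Joint ranges: [-3, 3], [-0.9, 2.11], [0.09, 2.58], [-1.31, 4.45], [0.11, 2.69], [-2.54, 2.54]. Speed limits (rad/s): [2.39, 2.39, 3.01, 3.14, 3.14, 3.14].

INTERFACE

Orientations are given as a rotation vector (axis times angle).
In Python, from workcell import ctrl gives the robot as it stands. The module is installed in compiled form; this text tells all that it offers.
- The arm moves only by the tool servo_tool, never from a script. Its argument "increments" is a list of rows, each a list of 7 numbers: the shift along the world's x, y, z in cm, then the turn, a rotation vector about the world's x, y, z in degrees, then the opening, from -1 (shut) to 1 (fully open). A call has 1 to 20 rows; each row is the pose to reach, as a shift and turn from the pose commanded when the call began; what a row does not reach only later rows make up. A row lasts 1/12 s, in which the tool goes at most 41.7 mm and 7.16 degrees, less where a joint would pass 70% of its speed; a pose out of reach is approached as far as the arm can. A call with a gripper value outside its range is refused whole. The fingers move at their own pace and stop on an object; the grip force is fixed at half the most. Time passes only in rows, so rows that repeat a pose let the fingers close. It gives the time, the measured TCP pose, the force, the opening and the grip force at its end, in the units of the state.
- ctrl.get_obs(): the state, without advancing time (a new reading comes with each control period).
- ctrl.get_image(name): name is "scene" or "side" or "wrist"; returns a dict with "image" (480x640x3 uint8, red, green, blue), "fx", "fy", "cx", "cy" (pixels), "k1" (the pictures are not rectified: a ray, as slopes to the right and down, at radius r is drawn at 1 + k1 r^2 times it, then the intrinsics apply), "extrinsics" (4x4, takes a point from camera to world coordinates); the wrist camera has in their place "tool_from_camera" (4x4, takes a point from camera to tool coordinates, whose origin is the TCP and whose axes are the flange's). Camera axes: x right, y up, looking along -z (the intrinsics and any distortion apply to the point x, -y, -z); pixel columns grow to the right and rows downward; lengths in mm; the calibration is good to about 2 mm. A picture is of the moment at which its call begins: read the wrist's pose just before it. There is no depth.
- ctrl.close_job(): hands the job in; it is judged then, once.
The state is a dict: "t": time; "qpos": joint angles; "qvel": joint speeds; "joint_torque": joint torques, N m; "ee_pos": TCP position; "orientation": TCP orientation; "ft_force": force on the tool from outside, world axes, zero at the start; "moment": the same for the moment, N m; "width": finger opening in mm; "grasp_force": force on a finger pad.
Only numpy, scipy, OpenCV 4.12 (cv2) and the standard library are available. Lean on these libraries where they do the work, as an engineer would, in place of code of your own. Each camera call takes 0.05 s, during which the arm holds its last target. There are 200 camera calls.

TASK

Sort the two loose white stirrer bars by length: lay each one flat in the blue gauge's slot that it matches, the short bar in the short slot and the long bar in the long slot, and let go of both.

Things in the scene. Friction and masses are not known exactly. Their poses are not given: they have to be found in the camera images.
- bar_short: The short bar: white plastic stirrer bar, an eight-sided rod 14 mm thick, 60 mm long, with a slight band round its middle; about 35 g. At the start it lies on the bench in any direction. Origin: middle of the rod, on its axis, 7 mm above what it lies on; x along the rod. Grip it across its middle from above.
- bar_long: The long bar: white plastic stirrer bar, an eight-sided rod 14 mm thick, 90 mm long, with a slight band round its middle; about 55 g. At the start it lies on the bench in any direction. Origin: middle of the rod, on its axis, 7 mm above what it lies on; x along the rod. Grip it across its middle from above.
- gauge_short: Fixed blue plate 112 x 70 mm, 8 mm thick, with the short slot (for the 60 mm bar) in pale aluminium rails. Origin: centre of its underside, on the bench; z up, y along the slot. Slot centred on it, 76 mm long (y), 30 mm wide (x), floor 8 mm above the bench. End stops rise to 23.5 mm, side rails (10 mm thick) to 21.5 mm above the bench; rails open over the middle 44 mm for the fingers.
- gauge_long: Fixed blue plate 142 x 70 mm, 8 mm thick, with the long slot (for the 90 mm bar) in pale aluminium rails. Origin: centre of its underside, on the bench; z up, y along the slot. Slot centred on it, 106 mm long (y), 30 mm wide (x), floor 8 mm above the bench. End stops rise to 23.5 mm, side rails (10 mm thick) to 21.5 mm above the bench; rails open over the middle 44 mm for the fingers.
Mind the look-alikes: they are no part of the job. Leave any brown look-alike of the gauge_short alone.

How it is judged:
By the outcome, as a careful person would: the job done as asked, in the order asked, and still so for the second after the job is handed in, with the robot touching nothing.
It also fails if it takes over 54 s, if anything falls off the work surface, if the arm or the gripper's body presses on something with over 40 N, if the wrist force passes 120 N, or if a joint passes its speed limit or range.

## Working session

There is one attempt and no reset: what is moved stays moved. The work goes in short steps, Python scripts to look and compute and a tool call to move; the robot and the scene stay as the last step left them, time stands still between calls to the robot, and variables do not carry over. Pictures are saved under pics/ and viewed, at most 10 in all, crops included, and the job is handed in when it is done.

Besides the shell and the picture viewer there is one more tool, called by a JSON object that holds its "fn" and its "kwargs". servo_tool: Moves the arm, as the interface text tells. Its arguments: {"type":"object","properties":{"increments":{"type":"array","items":{"type":"array","items":{"type":"number"}}}},"required":["increments"]}

```bash
mkdir -p pics
cat > h.py <<'E'
import numpy as np, cv2
from workcell import ctrl
def ray(im,u,v,T):
    K=np.array([[im["fx"],0,im["cx"]],[0,im["fy"],im["cy"]],[0,0,1.]])
    p=cv2.undistortPoints(np.array([[[u,v]]],float),K,np.array([im["k1"],0,0,0.]))[0,0]
    d=T[:3,:3]@np.array([p[0],-p[1],-1.]); return T[:3,3],d
def on(im,u,v,z,T=None):
    o,d=ray(im,u,v,np.array(im["extrinsics"]) if T is None else T)
    return o+d*(z-o[2])/d[2]
def wristT(obs,im):
    T=np.eye(4);T[:3,:3]=cv2.Rodrigues(np.array(obs["orientation"],float))[0];T[:3,3]=obs["ee_pos"]
    return T@np.array(im["tool_from_camera"])
def blobs(im,kind,amin=60):
    hsv=cv2.cvtColor(im["image"],cv2.COLOR_RGB2HSV)
    lo,hi={'white':((0,0,185),(180,45,255)),'blue':((95,90,40),(130,255,255))}[kind]
    m=cv2.inRange(hsv,lo,hi)
    cs=cv2.findContours(m,cv2.RETR_EXTERNAL,cv2.CHAIN_APPROX_NONE)[0]
    return [c for c in cs if cv2.contourArea(c)>amin]
E
python3 - <<'E'
from h import *
o=ctrl.get_obs();print(o["ee_pos"],o["orientation"],o["width"],o["t"])
for n in("scene","side"):
    im=ctrl.get_image(n);np.save(n,im,allow_pickle=True);cv2.imwrite(f"pics/{n}0.png",im["image"][...,::-1])
    print(n,np.array(im["extrinsics"])[:3].round(2).tolist(),im["fx"],im["k1"])
    for k in("white","blue"):
        for c in blobs(im,k):
            r=cv2.minAreaRect(c);print(k,cv2.contourArea(c),np.round(r[0]),np.round(r[1]),round(r[2]),on(im,*r[0],7 if k=="white" else 8).round())
E
```

```text
[ 259.66040947 -567.8652377   221.89915714] [-3.06815250e+00 -6.68095080e-01  4.59172831e-04] 87.67124865256397 0.0
scene [[-0.58, 0.57, -0.57, -146.7], [-0.81, -0.41, 0.41, 485.15], [0.0, 0.71, 0.71, 835.54]] 609.5974968935258 -0.007590999478042204
white 2368.0 [607. 446.] [66. 64.] 90 [-68. -87.   7.]
white 1221.0 [184. 349.] [36. 43.] 90 [431. 326.   7.]
white 1162.0 [304. 395.] [  5. 320.] 58 [251. 217.   7.]
white 89.0 [  9. 310.] [48.  3.] 65 [676. 534.   7.]
white 111.5 [ 26. 301.] [48.  9.] 66 [679. 504.   7.]
white 110.0 [544. 289.] [ 7. 23.] 13 [ 175. -246.    7.]
white 107.0 [ 41. 294.] [48.  9.] 63 [679. 477.   7.]
white 83.5 [ 96. 288.] [45.  3.] 59 [637. 394.   7.]
white 104.0 [ 55. 288.] [48.  7.] 62 [679. 453.   7.]
white 194.0 [314. 277.] [46.  6.] 28 [435.  66.   7.]
white 93.5 [ 69. 282.] [47.  6.] 61 [679. 428.   7.]
white 424.5 [ 95. 268.] [51. 36.] 63 [684. 378.   7.]
white 400.5 [593. 284.] [111.  32.] 51 [ 132. -327.    7.]
white 131.5 [229. 226.] [21. 13.] 63 [636. 124.   7.]
white 92.5 [409. 216.] [ 6. 21.] 24 [ 453. -177.    7.]
white 128.0 [265. 216.] [21.
[... 1505 characters left out ...]
0 [389. 310.] [26. 15.] 11 [ 606. -129.    7.]
white 241.5 [ 13. 288.] [13. 26.] 90 [-67. -87.   7.]
white 61.0 [294. 239.] [ 3. 42.] 79 [434.  72.   7.]
white 1765.0 [516. 215.] [32. 80.] 85 [913. 168.   7.]
white 258.5 [294. 170.] [12. 27.] 90 [421. 361.   7.]
white 740.0 [591. 176.] [73. 18.] 52 [1161.  349.    7.]
blue 589.5 [202. 468.] [65. 21.] 0 [ 345. -414.    8.]
blue 1943.0 [394. 303.] [43. 58.] 11 [ 616. -111.    8.]
blue 932.5 [383. 235.] [35. 33.] 7 [615.  86.   8.]
blue 213.5 [484. 166.] [38. 46.] 5 [900. 391.   8.]
blue 66.5 [418.  76.] [ 8. 17.] 90 [ 836. 1095.    8.]
blue 99.0 [419.  46.] [21.  8.] 6 [ 907. 1511.    8.]
blue 466.0 [361.  28.] [16. 52.] 90 [ 669. 1827.    8.]
```

View pics/scene0.png

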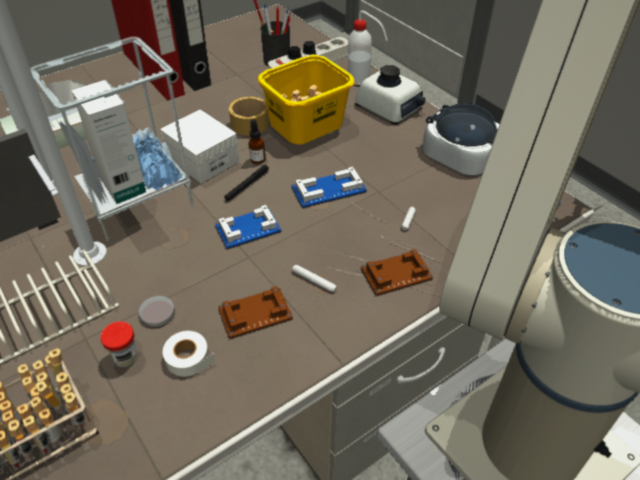

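View pics/side0.png

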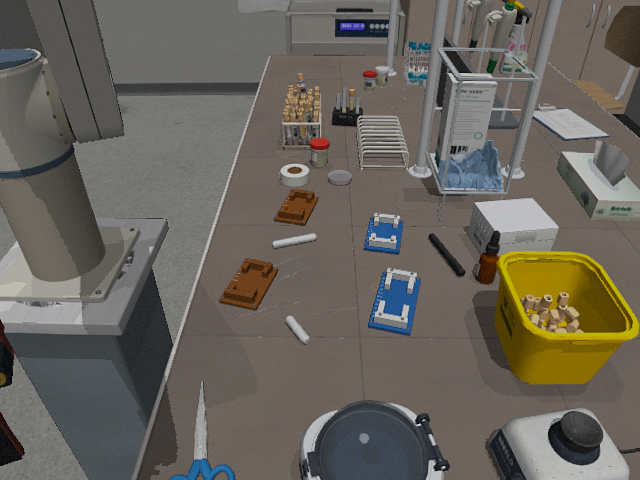

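The scene picture shows these candidates:
- **White bars:** (314,277), the longer one, and (409,216), the shorter one. The black pen at (246,183) is not a candidate.
- **Blue gauges:** (248,227), smaller, and (329,188), larger.
- **Brown look-alikes:** (255,310) and (397,271), to be left alone.

In the side picture the long bar is at (294,240), the short bar at (297,329), and the blue gauges are at (384,232) and (396,300). Next I'll check the choice in a close crop and measure.

Run:
```python
from h import *
S=np.load("scene.npy",allow_pickle=True).item();D=np.load("side.npy",allow_pickle=True).item()
cv2.imwrite("pics/crop.png",cv2.resize(S["image"][150:350,190:460,::-1],None,fx=2.9,fy=2.9,interpolation=cv2.INTER_CUBIC))
def comp(im,seed,kind):
    hsv=cv2.cvtColor(im["image"],cv2.COLOR_RGB2HSV)
    m=cv2.inRange(hsv,(0,0,150),(180,50,255)) if kind=="w" else cv2.inRange(hsv,(95,90,30),(130,255,255))
    w=np.zeros_like(m);u,v=seed;R=22 if kind=='w' else 45
    R=30
    w[v-R:v+R,u-R-10:u+R+10]=m[v-R:v+R,u-R-10:u+R+10]
    return w
for n,im,seeds in(("scene",S,{"long":(314,277,'w'),"short":(409,216,'w'),"gs":(248,227,'b'),"gl":(329,188,'b')}),("side",D,{"long":(294,240,'w'),"short":(297,329,'w'),"gs":(384,232,'b'),"gl":(396,300,'b')})):
    for k,(u,v,t) in seeds.items():
        w=comp(im,(u,v),t); 
        if t=='w':
            c=max(cv2.findContours(w,0,1)[0],key=cv2.contourArea)
        else: c=np.argwhere(w)[:,::-1].astype(np.int32).reshape(-1,1,2)
        P=np.array([on(im,*p[0],9 if t=='w' else 8)[:2] for p in c.astype(float)],np.float32)
        r=cv2.minAreaRect(P);b=cv2.boxPoints(r).round();print(n,k,np.round(r[0],1),np.round(r[1],1),round(r[2],1),b.tolist())
W=ctrl.get_image("wrist");print(np.array(W["tool_from_camera"]).round(2).tolist(),W["fx"])
```

```text
scene long [434.6  67.7] [91.3 15.7] 18.4 [[389.0, 61.0], [394.0, 46.0], [480.0, 75.0], [475.0, 90.0]]
scene short [ 451.7 -175.7] [13.7 62.6] 32.4 [[429.0, -153.0], [463.0, -206.0], [474.0, -198.0], [441.0, -146.0]]
scene gs [611.5  97.1] [111.8  74.2] 79.2 [[565.0, 49.0], [637.0, 35.0], [658.0, 145.0], [586.0, 159.0]]
scene gl [613.5 -99.7] [142.9  74.8] 74.7 [[559.0, -159.0], [631.0, -179.0], [668.0, -41.0], [596.0, -21.0]]
side long [436.2  68. ] [89.3 16.2] 18.5 [[391.0, 62.0], [396.0, 46.0], [481.0, 74.0], [476.0, 90.0]]
side short [ 452.7 -173.3] [12.6 61.2] 32.4 [[431.0, -151.0], [464.0, -202.0], [474.0, -196.0], [442.0, -144.0]]
side gs [616.8  88.4] [116.6  69.5] 79.1 [[572.0, 38.0], [640.0, 25.0], [662.0, 139.0], [594.0, 152.0]]
side gl [ 618.7 -107.3] [145.   69.6] 74.7 [[566.0, -168.0], [633.0, -186.0], [671.0, -47.0], [604.0, -28.0]]
[[0.0, 0.95, 0.3, 84.35], [1.0, -0.0, -0.0, -0.82], [-0.0, 0.3, -0.95, -161.88], [0.0, 0.0, 0.0, 1.0]] 387.1918676335765
```

View pics/crop.png

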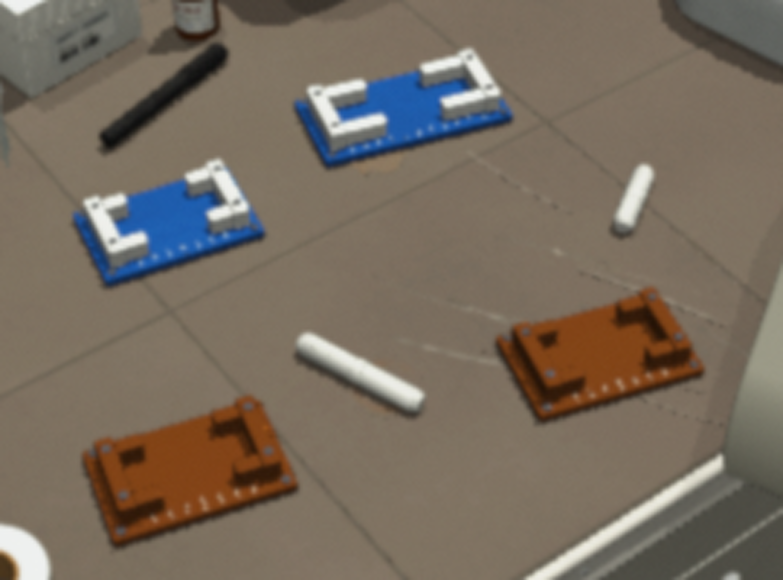

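The crop confirms the choice. The white bars are at (635,200) for the short one and (360,372) for the long one. The blue gauges are at (170,222) for the short slot and (405,107) for the long slot, and the brown ones stay untouched. Next I'll hover over the middle so the wrist camera sees all four.

{"fn": "servo_tool", "kwargs": {"increments": [[28,54.8,3,0,0,97.8,1],[28,54.8,3,0,0,97.8,1],[28,54.8,3,0,0,97.8,1],[28,54.8,3,0,0,97.8,1],[28,54.8,3,0,0,97.8,1],[28,54.8,3,0,0,97.8,1],[28,54.8,3,0,0,97.8,1],[28,54.8,3,0,0,97.8,1],[28,54.8,3,0,0,97.8,1],[28,54.8,3,0,0,97.8,1],[28,54.8,3,0,0,97.8,1],[28,54.8,3,0,0,97.8,1],[28,54.8,3,0,0,97.8,1],[28,54.8,3,0,0,97.8,1],[28,54.8,3,0,0,97.8,1],[28,54.8,3,0,0,97.8,1],[28,54.8,3,0,0,97.8,1],[28,54.8,3,0,0,97.8,1],[28,54.8,3,0,0,97.8,1],[28,54.8,3,0,0,97.8,1]]}}

```text
t: 1.82
ee_pos: [539.3, -21.5, 252.5]
orientation: [-1.517, -2.751, 0.001]
ft_force: [-1.2, -0.7, 0.3]
width: 87.7
grasp_force: 0.0
```

```bash
cat > m.py <<'E'
from h import *
import sys
o=ctrl.get_obs();W=ctrl.get_image("wrist");T=wristT(o,W)
cv2.imwrite(f"pics/{sys.argv[1]}.png",W["image"][...,::-1])
R=T0=cv2.Rodrigues(np.array(o["orientation"]))[0]
print(o["t"],np.round(o["ee_pos"],1),"yaw",np.degrees(np.arctan2(R[1,0],R[0,0])).round(1),np.round(R[:,2],3),np.round(o["qpos"],2),round(o["width"],1))
hsv=cv2.cvtColor(W["image"],cv2.COLOR_RGB2HSV)
for k,m in(("w",cv2.inRange(hsv,(0,0,150),(180,50,255))),("b",cv2.inRange(hsv,(95,90,30),(130,255,255)))):
    for c in cv2.findContours(m,0,1)[0]:
        if cv2.contourArea(c)<150: continue
        P=np.array([on(W,*p[0],9 if k=='w' else 8,T)[:2] for p in c.astype(float)],np.float32)
        r=cv2.minAreaRect(P);
        if not(200<r[0][0]<760 and abs(r[0][1])<300 and max(r[1])>20): continue
        print(k,c.mean(0)[0].round(),np.round(r[0],1),np.round(r[1],1),round(r[2],1))
E
python3 m.py w1
```

```text
1.8167 [539.3 -21.5 252.5] yaw 122.3 [-0.001 -0.    -1.   ] [-0.06  0.26  1.79 -0.    1.09 -0.62] 87.7
w [423. 171.] [615.1  62.3] [30.9 56.6] 75.4
w [366. 104.] [526.9  82.5] [73.1  4.7] 32.3
w [481. 112.] [628.  135.1] [28.4 56.6] 78.6
w [305. 174.] [552.3 -43.6] [761.8 421. ] 32.3
b [349. 284.] [617.9 -98.8] [141.   70.3] 74.8
b [448. 138.] [616.1  97.6] [111.1  69.9] 79.2
```

View pics/w1.png

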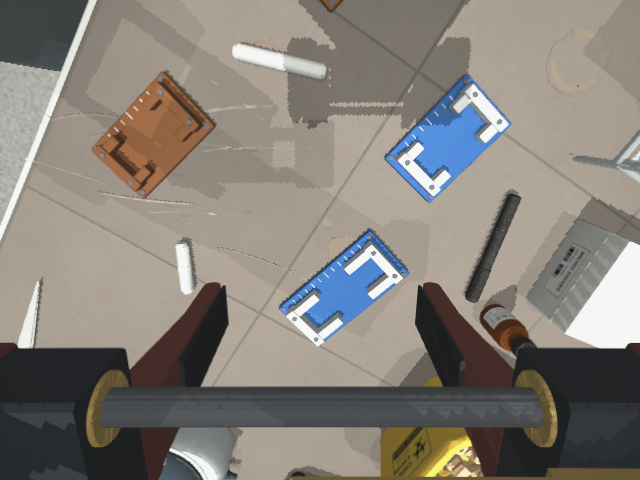

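The wrist view shows:
- **Short bar:** (185,266)
- **Long bar:** (280,60)
- **Short gauge:** (448,138)
- **Long gauge:** (345,287)
- **Brown gauge:** (153,133)

I'll hover low over the short bar and check its position.

{"fn": "servo_tool", "kwargs": {"increments": [[-8.8,-15.4,-13,0,0,0,1],[-8.8,-15.4,-13,0,0,0,1],[-8.8,-15.4,-13,0,0,0,1],[-8.8,-15.4,-13,0,0,0,1],[-8.8,-15.4,-13,0,0,0,1],[-8.8,-15.4,-13,0,0,0,1],[-8.8,-15.4,-13,0,0,0,1],[-8.8,-15.4,-13,0,0,0,1]]}}

```text
t: 2.53
ee_pos: [452.0, -175.0, 123.0]
orientation: [-1.518, -2.75, -0.0]
ft_force: [0.8, 0.0, 1.0]
width: 88.0
grasp_force: 0.0
```

```bash
sed -i 's/(0,0,150)/(0,0,int(sys.argv[2]))/' m.py; python3 m.py w2 205; python3 m.py w2 225
```

```text
2.5333 [ 452. -175.  123.] yaw 122.2 [ 0.  0. -1.] [-0.39  0.37  2.01  0.    0.76 -0.96] 88.0
w [516. 310.] [ 618.8 -143.5] [43.9 57.3] 74.8
w [625. 260.] [658.9 -69.1] [28.3 10.8] 74.7
w [323. 229.] [ 452.8 -171.6] [13.  60.4] 32.8
w [614. 215.] [622.  -48.5] [45.2 32.3] 40.1
w [ 58. 144.] [ 264.  -230.5] [  7.4 238.3] 0.1
b [545. 261.] [616.9 -99.5] [140.7  72.3] 74.8
2.5833 [ 452.9 -174.6  123.6] yaw 122.3 [ 0.002 -0.    -1.   ] [-0.39  0.37  2.    0.    0.76 -0.96] 87.2
w [513. 309.] [ 618.4 -143.5] [43.7 56.6] 74.9
w [624. 259.] [658.8 -68. ] [30.3 10.1] 75.1
w [321. 229.] [ 452.6 -171.9] [11.5 59.8] 32.8
w [614. 215.] [633.1 -53.6] [44.3 37.2] 76.1
w [ 57. 142.] [ 264.  -228.6] [  6.9 233. ] 0.2
b [543. 260.] [616.7 -99.5] [140.7  72.3] 74.8
```

View pics/w2.png

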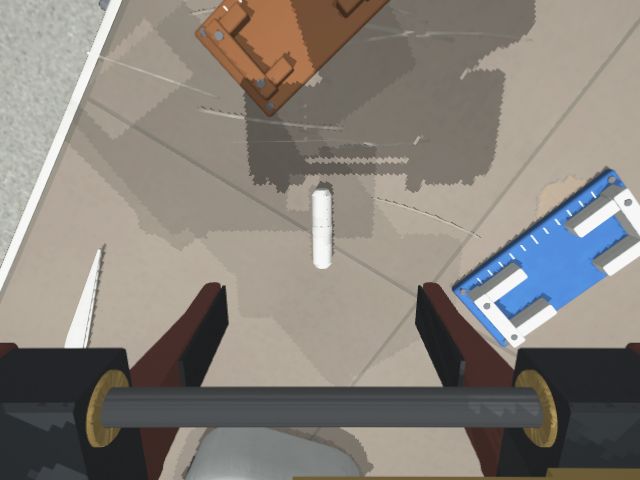

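The wrist close-up shows the short bar at (322,229), between the fingers, with a clear way down. Now the grasp.

{"fn": "servo_tool", "kwargs": {"increments": [[0.1,0.15,-3,0,0,0,1],[0.1,0.15,-6,0,0,0,1],[0.1,0.15,-9,0,0,0,1],[0.1,0.15,-11,0,0,0,1],[0.1,0.15,-11.9,0,0,0,1],[0.1,0.15,-11.9,0,0,0,1],[0.1,0.15,-11.9,0,0,0,-1],[0.1,0.15,-11.9,0,0,0,-1],[0.1,0.15,-11.9,0,0,0,-1],[0.1,0.15,-11.9,0,0,0,-1],[0.1,0.15,-11.9,0,0,0,-1],[0.1,0.15,-11.9,0,0,0,-1],[0.1,0.15,-11.9,0,0,0,-1],[0.1,0.15,-11.9,0,0,0,-1],[0.1,0.15,-11.9,0,0,0,-1],[0.1,0.15,-11.9,0,0,0,-1]]}}

```text
t: 3.97
ee_pos: [452.8, -172.9, 3.6]
orientation: [-1.514, -2.752, 0.0]
ft_force: [0.6, 0.2, -0.8]
width: 24.4
grasp_force: 0.0
```

{"fn": "servo_tool", "kwargs": {"increments": [[0,0,0,0,0,0,-1],[0,0,0,0,0,0,-1],[0,0,0,0,0,0,-1],[0,0,0,0,0,0,-1],[0,0,0,0,0,0,-1],[0,0,0.5,0,0,0,-1],[0,0,2,0,0,0,-1],[0,0,5,0,0,0,-1],[0,0,8,0,0,0,-1],[0,0,8,0,0,0,-1]]}}

```text
t: 4.8
ee_pos: [455.6, -174.0, 88.2]
orientation: [1.511, 2.746, 0.001]
ft_force: [2.4, -0.3, 0.1]
width: 13.4
grasp_force: 30.0
```

Grip confirmed: width 13.4 mm, force 30 N. Next I'll carry it over the short gauge.

{"fn": "servo_tool", "kwargs": {"increments": [[16.3,26.9,0,0,0,-43.1,-1],[16.3,26.9,0,0,0,-43.1,-1],[16.3,26.9,0,0,0,-43.1,-1],[16.3,26.9,0,0,0,-43.1,-1],[16.3,26.9,0,0,0,-43.1,-1],[16.3,26.9,0,0,0,-43.1,-1],[16.3,26.9,0,0,0,-43.1,-1],[16.3,26.9,0,0,0,-43.1,-1],[16.3,26.9,0,0,0,-43.1,-1],[16.3,26.9,0,0,0,-43.1,-1],[16.3,26.9,0,0,0,-43.1,-1],[16.3,26.9,-1,0,0,-43.1,-1],[16.3,26.9,-1,0,0,-43.1,-1],[16.3,26.9,-1,0,0,-43.1,-1]]}}

```text
t: 5.97
ee_pos: [614.6, 94.7, 72.7]
orientation: [-2.42, -2.001, 0.003]
ft_force: [0.3, 0.3, 0.0]
width: 13.7
grasp_force: 30.0
```

```bash
python3 m.py w3 190
```

```text
5.9667 [614.6  94.7  72.7] yaw 79.2 [-0.002 -0.    -1.   ] [ 0.13  0.61  1.72 -0.    0.81  0.32] 13.7
w [515. 439.] [727.9 -71.2] [23.8 27.5] 79.6
w [313. 451.] [579.6 -53.9] [45.9 26.7] 75.2
w [504. 370.] [720.8 -10.5] [23.3 36.2] 20.4
w [320. 341.] [603.4  36.6] [42.9 20.1] 79.9
w [ 69. 336.] [438.2  71.2] [82.3 14.2] 20.0
w [322. 197.] [621.8 130.2] [26.6 60.4] 79.3
w [ 90. 186.] [492.9 159.8] [33.3 50.9] 77.5
w [522. 228.] [733.8  57.5] [157.2  98.6] 89.9
w [367. 142.] [652.  158.3] [18.7 21.9] 77.6
w [143.  44.] [545.1 229.2] [17.3 20.7] 1.2
w [498.  74.] [710.8 177.5] [ 82.5 161.3] 79.1
b [339. 450.] [598.4 -58.5] [46.2 11.5] 78.3
b [324. 246.] [617.4  98.7] [110.6  69.2] 79.1
```

View pics/w3.png

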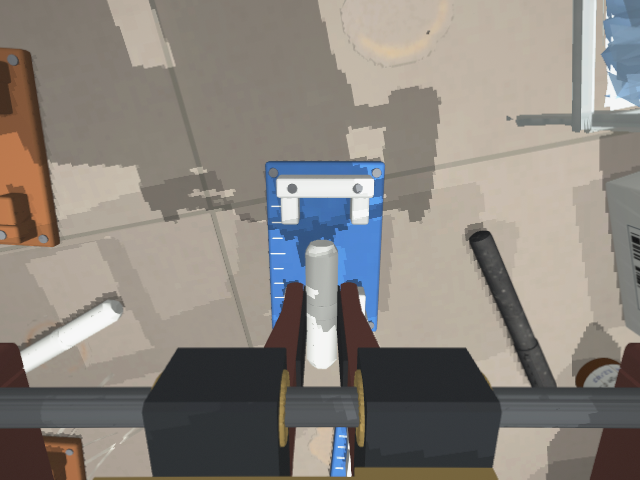

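The gauge is at (324,246), directly under the held bar at (321,305), and aligned with it. Lower, release, rise.

{"fn": "servo_tool", "kwargs": {"increments": [[0.1,0.15,0,0,0,0,-1],[0.1,0.15,-2,0,0,0,-1],[0.1,0.15,-3.5,0,0,0,-1],[0.1,0.15,-4.8,0,0,0,-1],[0.1,0.15,-5.6,0,0,0,-1],[0.1,0.15,-6.1,0,0,0,-1],[0.1,0.15,-6.15,0,0,0,-1],[0.1,0.15,-6.15,0,0,0,-1],[0.1,0.15,-6.15,0,0,0,0],[0.1,0.15,-6.15,0,0,0,0],[0.1,0.15,-6.15,0,0,0,0],[0.1,0.15,-6.15,0,0,0,0],[0.1,0.15,-6.15,0,0,0,0],[0.1,0.15,-6.15,0,0,0,0],[0.1,0.15,-5,0,0,0,0],[0.1,0.15,-3,0,0,0,0],[0.1,0.15,0,0,0,0,0.5],[0.1,0.15,4,0,0,0,1],[0.1,0.15,6,0,0,0,1],[0.1,0.15,6,0,0,0,1]]}}

```text
t: 7.68
ee_pos: [620.3, 98.1, 139.9]
orientation: [2.416, 2.001, 0.013]
ft_force: [0.8, 0.2, 0.2]
width: 67.0
grasp_force: 0.0
```

{"fn": "servo_tool", "kwargs": {"increments": [[-18.1,-2.9,-1.4,0,0,-60.6,0.2],[-18.1,-2.9,-1.4,0,0,-60.6,0.2],[-18.1,-2.9,-1.4,0,0,-60.6,0.2],[-18.1,-2.9,-1.4,0,0,-60.6,0.2],[-18.1,-2.9,-1.4,0,0,-60.6,0.2],[-18.1,-2.9,-1.4,0,0,-60.6,0.2],[-18.1,-2.9,-1.4,0,0,-60.6,0.2],[-18.1,-2.9,-1.4,0,0,-60.6,0.2],[-18.1,-2.9,-1.4,0,0,-60.6,0.2],[-18.1,-2.9,-1.4,0,0,-60.6,0.2],[-18.1,-2.9,-1.4,0,0,-60.6,0.2],[-18.1,-2.9,-1.4,0,0,-60.6,0.2],[-18.1,-2.9,-1.4,0,0,-60.6,0.2]]}}

```text
t: 8.77
ee_pos: [435.8, 68.6, 119.6]
orientation: [3.1, 0.512, -0.0]
ft_force: [-0.6, 0.9, 0.2]
width: 52.8
grasp_force: 0.0
```

```bash
python3 m.py w4 200
```

```text
8.7667 [435.8  68.6 119.6] yaw 18.7 [-0. -0. -1.] [ 0.13  0.33  2.1  -0.    0.72  1.37] 52.8
w [363. 441.] [266.7 -26.3] [  9.8 102.7] 0.1
w [ 48. 355.] [267.1 247.6] [ 6.8 46. ] 0.2
w [320. 236.] [434.1  69.9] [90.2 13.1] 19.1
w [574.  90.] [582.8 -53.6] [27.8 14.1] 74.2
w [607.  31.] [622.3 -62.3] [42.6 27.2] 74.7
w [416.   8.] [590.6  61.6] [15.4 31.4] 18.7
b [605.  51.] [614.6 -70.7] [91.4 51. ] 74.9
b [395.  17.] [580.3  72.3] [28.5 69.9] 18.7
```

View pics/w4.png

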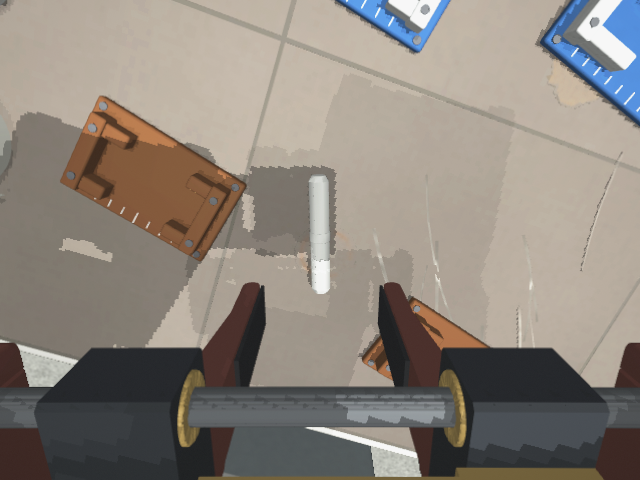

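The wrist view shows the long bar at (320,236), between the fingers. The brown gauges at (153,178) and (425,340) are clear of the finger tips. Now the grasp.

{"fn": "servo_tool", "kwargs": {"increments": [[-0.1,0.05,-3,0,0,0,0.2],[-0.1,0.05,-6,0,0,0,0.2],[-0.1,0.05,-9,0,0,0,0.2],[-0.1,0.05,-11,0,0,0,0.2],[-0.1,0.05,-11.6,0,0,0,0.2],[-0.1,0.05,-11.6,0,0,0,0.2],[-0.1,0.05,-11.6,0,0,0,-1],[-0.1,0.05,-11.6,0,0,0,-1],[-0.1,0.05,-11.6,0,0,0,-1],[-0.1,0.05,-11.6,0,0,0,-1],[-0.1,0.05,-11.6,0,0,0,-1],[-0.1,0.05,-11.6,0,0,0,-1],[-0.1,0.05,-11.6,0,0,0,-1],[-0.1,0.05,-11.6,0,0,0,-1],[-0.1,0.05,-11.6,0,0,0,-1],[-0.1,0.05,-11.6,0,0,0,-1],[-0.1,0.05,-11,0,0,0,-1],[-0.1,0.05,-9,0,0,0,-1],[-0.1,0.05,-6,0,0,0,-1],[-0.1,0.05,-3.5,0,0,0,-1]]}}

```text
t: 10.48
ee_pos: [434.3, 69.0, 85.8]
orientation: [-3.1, -0.51, 0.002]
ft_force: [1.6, 0.3, -0.6]
width: 13.6
grasp_force: 30.0
```

{"fn": "servo_tool", "kwargs": {"increments": [[18.2,-16.8,-1,0,0,56.2,-1],[18.2,-16.8,-1,0,0,56.2,-1],[18.2,-16.8,-1,0,0,56.2,-1],[18.2,-16.8,-1,0,0,56.2,-1],[18.2,-16.8,-1,0,0,56.2,-1],[18.2,-16.8,-1,0,0,56.2,-1],[18.2,-16.8,-1,0,0,56.2,-1],[18.2,-16.8,-1,0,0,56.2,-1],[18.2,-16.8,-1,0,0,56.2,-1],[18.2,-16.8,-1,0,0,56.2,-1],[18.2,-16.8,-1,0,0,56.2,-1],[18.2,-16.8,-1,0,0,56.2,-1]]}}

```text
t: 11.48
ee_pos: [616.6, -98.5, 74.8]
orientation: [-2.496, -1.907, 0.0]
ft_force: [0.5, 0.5, -0.0]
width: 13.8
grasp_force: 30.0
```

```bash
python3 m.py w5 190
```

```text
11.4833 [616.6 -98.5  74.8] yaw 74.8 [-0.  0. -1.] [-0.18  0.61  1.71  0.    0.82  0.09] 13.8
w [505. 346.] [ 718.9 -190.9] [31.4 15. ] 86.0
w [320. 355.] [ 599.2 -163.7] [57.  23.8] 74.1
w [323. 235.] [620.  -85.2] [25.5 18.4] 78.1
w [326. 186.] [628.4 -58.7] [43.9 58.6] 70.6
w [437.  93.] [705.7 -30.4] [ 77.9 171.4] 36.2
b [325. 238.] [620.6 -93.6] [127.9  69.1] 74.8
b [230.  11.] [606.8  44.9] [11.5 69.2] 75.0
```

View pics/w5.png

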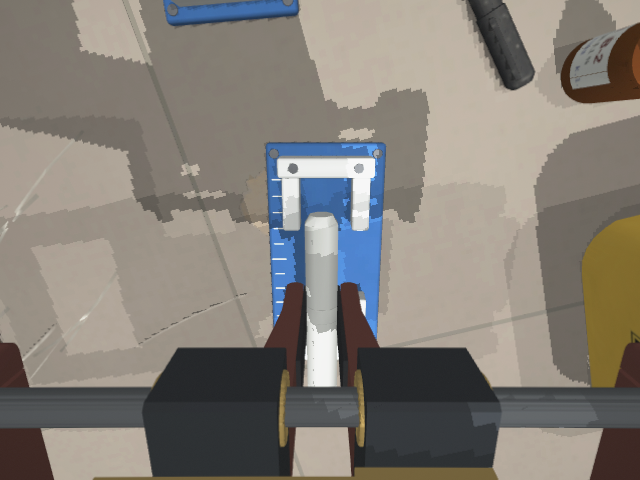

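The held long bar is at (321,300), over the long gauge at (325,238) and aligned with it. The yellow bin at the right, (590,300), is near the gripper body, so I'll check that clearance.

Run:
```python
from h import *
S=np.load("scene.npy",allow_pickle=True).item();D=np.load("side.npy",allow_pickle=True).item()
def yel(im):
    hsv=cv2.cvtColor(im["image"],cv2.COLOR_RGB2HSV)
    c=max(cv2.findContours(cv2.inRange(hsv,(20,120,60),(35,255,255)),0,1)[0],key=cv2.contourArea)
    return cv2.approxPolyDP(c,3,True)[:,0]
o=ctrl.get_obs();W=ctrl.get_image("wrist");T=wristT(o,W)
for n,im in(("s",S),("d",D),("w",W)): print(n,yel(im).tolist())
c=yel(W)
for z in(80,100,120,140):
    print(z,"W",on(W,583,260,z,T)[:2].round(),"side L",on(D,498,258,z)[:2].round(),on(D,508,330,z)[:2].round(),"scene",on(S,259,82,z)[:2].round(),on(S,270,115,z)[:2].round(),on(S,297,135,z)[:2].round())
```

```text
s [[353, 77], [326, 57], [315, 54], [266, 69], [257, 77], [265, 100], [244, 97], [232, 102], [231, 126], [238, 133], [249, 135], [250, 119], [256, 119], [261, 132], [269, 120], [289, 142], [306, 143], [341, 125]]
d [[500, 256], [496, 262], [500, 284], [494, 325], [510, 368], [519, 379], [531, 384], [584, 383], [623, 341], [638, 333], [636, 317], [602, 267], [590, 257], [563, 251], [514, 251]]
w [[639, 215], [617, 220], [593, 238], [582, 260], [592, 386], [613, 386], [624, 347], [635, 339], [639, 342]]
80 W [ 732. -104.] side L [789. -77.] [ 758. -242.] scene [ 943. -141.] [815. -89.] [720. -95.]
100 W [720. -93.] side L [ 777. -102.] [ 747. -260.] scene [ 914. -125.] [789. -74.] [697. -80.]
120 W [708. -81.] side L [ 766. -128.] [ 737. -279.] scene [ 885. -108.] [764. -59.] [674. -65.]
140 W [697. -70.] side L [ 754. -153.] [ 727. -298.] scene [857. -92.] [738. -44.] [651. -49.]
```

Run:
```python
from h import *
for n in("side","scene"):
    im=ctrl.get_image(n)
    hsv=cv2.cvtColor(im["image"],cv2.COLOR_RGB2HSV)
    c=max(cv2.findContours(cv2.inRange(hsv,(20,120,60),(35,255,255)),0,1)[0],key=cv2.contourArea)
    print(n,cv2.approxPolyDP(c,3,True)[:,0].tolist())
    if n=="side": cv2.imwrite("pics/side1.png",cv2.resize(im["image"][170:410,330:640,::-1],None,fx=2.5,fy=2.5))
```

```text
side [[503, 254], [496, 262], [500, 284], [494, 326], [510, 368], [519, 379], [531, 384], [584, 383], [623, 341], [638, 333], [636, 317], [602, 267], [590, 257], [563, 251]]
scene [[309, 59], [299, 57], [261, 72], [257, 79], [265, 100], [245, 98], [258, 98], [266, 108], [260, 115], [240, 117], [230, 107], [243, 98], [235, 100], [229, 106], [232, 128], [248, 135], [250, 119], [255, 118], [260, 132], [269, 123], [294, 144], [317, 138], [306, 111], [300, 111], [299, 101], [291, 96], [295, 90], [310, 85]]
```

View pics/side1.png

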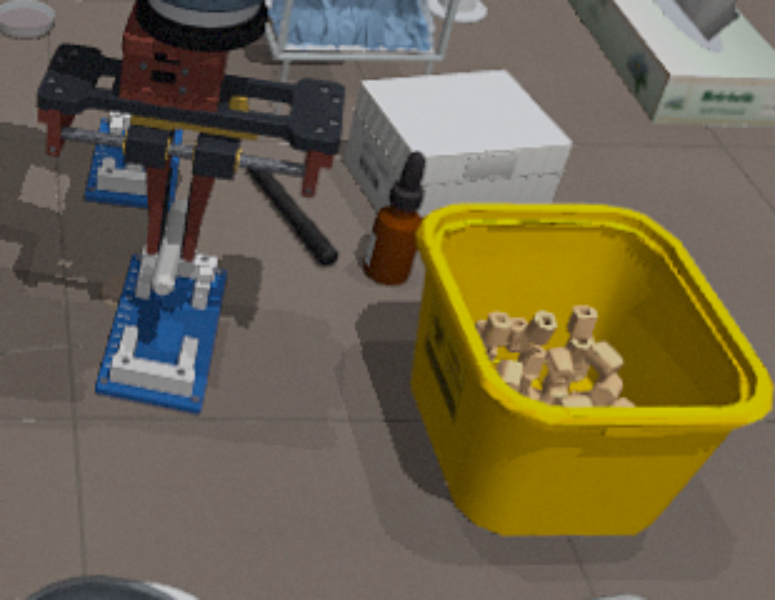

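The fresh side view shows the bar over the long gauge, at crop (170,250). The bin (412+) and the bottle (365+) stay clear of the gripper's right end (345) on the way down. Place it.

{"fn": "servo_tool", "kwargs": {"increments": [[0.05,0,-1,0,0,0,-1],[0.05,0,-2.5,0,0,0,-1],[0.05,0,-4,0,0,0,-1],[0.05,0,-5,0,0,0,-1],[0.05,0,-5.8,0,0,0,-1],[0.05,0,-6.2,0,0,0,-1],[0.05,0,-6.2,0,0,0,-1],[0.05,0,-6.2,0,0,0,-1],[0.05,0,-6.2,0,0,0,0],[0.05,0,-6.2,0,0,0,0],[0.05,0,-6.2,0,0,0,0],[0.05,0,-6.2,0,0,0,0],[0.05,0,-6.2,0,0,0,0],[0.05,0,-6.2,0,0,0,0],[0.05,0,-5,0,0,0,0],[0.05,0,-3,0,0,0,0],[0.05,0,0,0,0,0,0],[0.05,0,4,0,0,0,0],[0.05,0,8,0,0,0,0],[0.05,0,8,0,0,0,0]]}}

```text
t: 13.35
ee_pos: [622.1, -99.7, 163.7]
orientation: [2.487, 1.904, 0.014]
ft_force: [1.9, -0.9, 0.3]
width: 44.2
grasp_force: 0.0
```

{"fn": "servo_tool", "kwargs": {"increments": [[-13,8,8,0,0,0,0],[-13,8,8,0,0,0,0],[-13,8,8,0,0,0,0],[-13,8,8,0,0,0,0],[-13,8,8,0,0,0,0],[-13,8,8,0,0,0,0],[-13,8,8,0,0,0,0],[-13,8,8,0,0,0,0]]}}

```text
t: 14.02
ee_pos: [488.4, -19.3, 234.5]
orientation: [2.494, 1.909, 0.001]
ft_force: [0.6, 0.3, -0.2]
width: 43.5
grasp_force: 0.0
```

```bash
python3 m.py w6 200
python3 - <<'E'
import cv2
from workcell import ctrl
a=ctrl.get_image("side")["image"][190:350,340:440,::-1]
b=cv2.imread("pics/w6.png")
a=cv2.resize(a,(300,480),interpolation=cv2.INTER_CUBIC);b=b[:, 140:]
cv2.imwrite("pics/fin.png",cv2.hconcat([a,b]))
E
```

```text
14.0167 [488.4 -19.3 234.5] yaw 74.9 [ 0.001 -0.    -1.   ] [-0.06  0.21  1.91 -0.    1.02  0.2 ] 43.5
w [459. 300.] [ 607.2 -164.8] [ 9.8 55.8] 74.9
w [479. 281.] [ 631.8 -147.9] [30.7  9.8] 75.0
w [441. 281.] [ 592.1 -137.2] [30.7  9.7] 74.9
w [463. 244.] [ 620.7 -103.1] [92.4 13.5] 74.7
w [470. 203.] [634.8 -62.7] [41.8 55.9] 74.9
w [428.  87.] [613.8  62.7] [27.8 54.3] 79.3
w [428.  38.] [620.4 101. ] [61.3 13.7] 79.4
w [ 80. 174.] [265.1  46.1] [  6.8 361.2] 0.0
b [461. 231.] [617.9 -98.5] [139.5  70.3] 74.9
b [424.  47.] [614.4  88.8] [93.4 69.8] 79.2
```

View pics/fin.png

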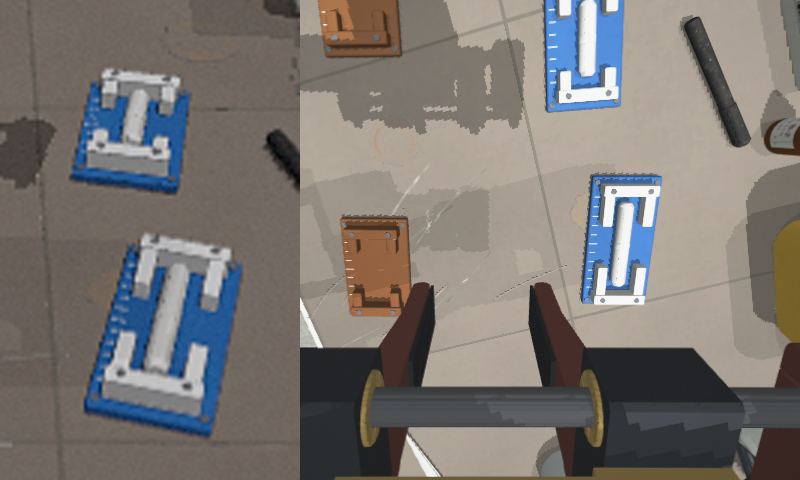

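Both bars lie in their matching slots with gaps all round: the short one at (587,37), the long one at (622,245) in the right half of the picture. The left half, from the side camera, agrees.

```bash
python3 -c "
from workcell import ctrl
print(ctrl.close_job())"
```

```text
the job is handed in; nothing more can be done
None
```

The short bar lies in the short blue slot and the long bar in the long one; both are released, and the job was handed in at about 14 s (no verdict was returned).

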